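# Clamp a bead lampshade with a push nut

## Task

The bead shade sits loose on the shaft of the table lamp. Take the toothed push nut (the metal ring with a flange and an open bore), start it squarely over the tip of the shaft with its flange down, and press it straight down until it is fully home and bites, so that the shade stays clamped down on its spring after you let go. Press firmly but gently, touch the shade with nothing but the nut, and leave everything else on the table where it is.

Things in the scene. Friction and masses are not known exactly. Their poses are not given: they have to be found in the camera images.
- nut_mid (a point): Loose push nut of brushed nickel, 24 mm tall, axis upright (z up). Flange at the bottom 34 mm across and 4 mm thick; above it a plain barrel 22 mm across and 20 mm tall, to be gripped; a 12.8 mm bore right through; six spring teeth inside the flange. The point is on its axis half-way up (12 mm above its underside). 40 g; it starts on the table, flange down.
- nut: The same push nut; origin at the centre of its underside, 12 mm below nut_mid.
- shaft_tip (a point): Top of the plain round upright steel shaft in the middle of the lamp: 10 mm thick, round-ended, 36 mm above the shade's hub. The lamp (120 mm foot) stands firm on a round board 150 mm wide whose thickness varies, so the tip is 237 to 253 mm above the table. Starting the teeth over the tip and sliding them down takes 4 to 14 N, more when fast; where it is let go the nut stays.
- shade: Bead shade, 155 mm wide below, 86 mm at its flat top, 95 mm tall, lifted by a spring seat. Origin: centre of the top of its metal hub (42 mm across, 10 mm above the flat top), on the shaft's axis, 36 mm below shaft_tip. It gives 1.6 mm against 0.6 to 4 N, then meets a stop: 14 to 17 N in all on the nut means firmly home; go slowly there. Over 25 N on the shade damages it.
- washer: Plain steel washer ring lying flat, 38 mm across, 18 mm bore, 5 mm thick: a bystander, not the push nut.
- finial: Solid turned metal finial standing upright, 26 mm across its foot, 38 mm tall, no bore: a bystander.
- teacup: White teacup stuck to its 114 mm saucer, 54 mm tall, origin under the saucer's centre: a bystander.
- teaspoon: Teaspoon, 130 mm long: a bystander.
- screwdriver: Screwdriver lying flat, 170 mm long: a bystander.
- bead_jar: Small amber glass jar with a metal lid, 54 mm across, 70 mm tall: a bystander.
- bulb: Light bulb standing on its cap, 44 mm across, 77 mm tall: a bystander.
Mind the look-alikes: they are no part of the job. What is shaped like the nut but blue or yellow is not meant.

How it is judged (in metres and radians):
On the way, in this order (a step that is already met when the one before it is completed fails the run):
1. the push nut is started squarely over the shaft, flange down, still above the shade (horizontal distance between nut_mid and shaft_tip below 0.003 m and angle between nut_mid's own z axis and vertical below 0.12 rad and z of nut_mid in the frame of shade between 0.016 and 0.043 m), for 0.1 s.
2. the nut is pressed firmly home on the shade's hub (horizontal distance between nut_mid and shaft_tip below 0.003 m and angle between nut_mid's own z axis and vertical below 0.12 rad and z of nut_mid in the frame of shade below 0.0135 m and contact force between nut and shade above 2.5 N), for 0.2 s.
At the end, for the whole second after the job is handed in: The push nut sits squarely on the shaft (axis within 3 mm, tilt below 0.12 rad), its flange within 1.5 mm of the shade's hub, at rest, and by its own bite holds the shade down with more than 1.5 N (horizontal distance between nut_mid and shaft_tip below 0.003 m and angle between nut_mid's own z axis and vertical below 0.12 rad and z of nut_mid in the frame of shade below 0.0135 m and contact force between nut and shade above 1.5 N and linear speed of nut below 0.01 m/s); the robot touches nothing.
It fails at once if the nut presses the shade with over 25 N (contact force between nut and shade above 25 N).
It fails at once if the robot pushes the shade itself with over 5 N (contact force between any of the fingers, the arm and shade above 5 N).
It fails at once if a bystander is moved over 30 mm (distance of any of washer, finial, teacup, teaspoon, screwdriver, bead_jar, bulb from where it was at the start of the episode above 0.03 m).
It also fails if it takes over 69 s, if anything falls off the work surface, if the arm or the gripper's body presses on something with over 40 N, if the wrist force passes 120 N, or if a joint passes its speed limit or range.

## Robot

A 6-joint arm with a two-finger parallel gripper is mounted at the origin on the work surface. World frame = base frame: x ahead of the robot, y to its left, z up, the work surface at z = 0. Lengths are in mm, angles in rad, forces in N, time in s.
With the tool pointing down it reaches from about 300 to 775 mm from the base axis. Payload 14.6 kg.
Tool frame: the origin (TCP) lies between the finger pads; the fingertips stand 19 mm ahead of it and the grasp point (between the pads) is the TCP; z points along the fingers, y is the line along which they close (so a half turn about z gives the same grasp; the last joint's range is limited). The gripper opens to 94 mm and grips with 3 to 60 N. Pads are 16 mm wide; open, the fingers measure 119 mm over their backs; the gripper's body (75 mm by 177 mm) begins 78 mm behind the grasp point.
Start: joints at [1.244, 0.3, 1.521, -0, 1.321, -0.067], TCP at [141.286, 531.533, 224.446] pointing down, gripper open.
Joint ranges: [-3.03, 3.03], [-0.79, 2.21], [0.23, 2.52], [-1.04, 4.18], [0, 3.07], [-2.55, 2.55]. Speed limits (rad/s): [2.22, 2.22, 2.57, 3.14, 3.14, 3.14].

## Interface

Orientations are given as [roll, pitch, yaw] about the fixed x, y, z axes, in that order (R = Rz(yaw) Ry(pitch) Rx(roll)).
In Python, from cell import monitor, imaging, job, find_in, trace gives the robot as it stands. The module is installed in compiled form; this text tells all that it offers.
- The arm moves only by the tool arm_command, never from a script. Its argument "steps" is a list of rows, each a list of 5 numbers: the opening, from 0 (shut) to 1 (fully open), then the shift along the tool's x, y, z in mm, then the turn about the tool's z in degrees. In form: [[gripper, dx, dy, dz, turn], ...]. A call has 1 to 20 rows; each row is the pose to reach, as a shift and turn from the pose commanded when the call began, along the tool's axes at that moment; what a row does not reach only later rows make up. A row lasts 1/8 s, in which the tool goes at most 62.5 mm and 10.7 degrees, less where a joint would pass 70% of its speed; a pose out of reach is approached as far as the arm can. A call with a gripper value outside its range is refused whole. The fingers move at their own pace and stop on an object; "force" is the grip in N (left out, the last holds). Time passes only in rows, so rows that repeat a pose let the fingers close. It gives the time, the measured TCP pose, the force, the opening and the grip force at its end, in the units of the state.
- monitor.read_state(): the state, without advancing time (a new reading comes with each control period).
- imaging.camera(name): name is "scene" or "top" or "wrist"; returns a dict with "img" (420x560x3 uint8, red, green, blue), "mtx" (3x3 intrinsics, pixels), "view" (4x4, takes a point from world to camera coordinates). Camera axes: x right, y down, z forward; pixel columns grow to the right and rows downward; lengths in mm; the calibration is good to about 2 mm. A picture is of the moment at which its call begins. There is no depth.
- job.sign_off(): hands the job in; it is judged then, once.
Trained networks look in a picture, given as the dict that the camera call returned (one of the last four; its "shot" number tells which), for a name from the list of things; names that differ only in an ending like _2 or _b are one class to them, and where a whole thing is asked for, a point or a joint stands for the part that bears it (a point fixed in the world has none). Each returns a list of dicts, best first, with "p" (0 to 1); they miss things now and then, are a little off and sometimes report something else, mostly with a low value. They report only what shows in the picture. A call takes as long as a camera call. They do not tell look-alikes from the thing itself.
- find_in(picture, target): "rect" ([centre column, centre row, width, height] in pixels, round what is visible of it).
- trace(picture, target): "region" (420x560 bool, what is visible of it) and "rect" ([centre column, centre row, width, height] in pixels, round what is visible of it).
The state is a dict: "clock": time; "joints": joint angles; "qd": joint speeds; "effort": joint torques, N m; "eef_pos": TCP position; "eef_rot": TCP orientation; "wrist_force": force on the tool from outside, world axes, zero at the start; "moment": the same for the moment, N m; "finger_gap": finger opening in mm; "finger_force": force on a finger pad.
Only numpy, scipy, OpenCV 4.12 (cv2) and the standard library are available. Lean on these libraries where they do the work, as an engineer would, in place of code of your own. Each camera call takes 0.05 s, during which the arm holds its last target. There are 200 camera calls.

## Working session

There is one attempt and no reset: what is moved stays moved. The work goes in short steps, Python scripts to look and compute and a tool call to move; the robot and the scene stay as the last step left them, time stands still between calls to the robot, and variables do not carry over. Pictures are saved under pics/ and viewed, at most 10 in all, crops included, and the job is handed in when it is done.

Besides the shell and the picture viewer there is one more tool, called after "Request:" as name(argument=value, ...), one argument or row to a line, values as JSON. arm_command: Moves the arm, as the interface text tells. Its arguments: {"type":"object","properties":{"steps":{"type":"array","items":{"type":"array","items":{"type":"number"}}},"force":{"type":"number"}},"required":["steps"]}

```bash
mkdir -p pics; cat > h.py <<'E'
import numpy as np, cv2
from cell import monitor, imaging, job, find_in, trace
def save(n,img): cv2.imwrite(f'pics/{n}.png',cv2.cvtColor(np.ascontiguousarray(img),cv2.COLOR_RGB2BGR))
def proj(c,p):
    q=c['view'][:3,:3]@np.array(p,float)+c['view'][:3,3]; q=c['mtx']@q; return q[:2]/q[2]
def ray(c,uv):
    R=c['view'][:3,:3];t=c['view'][:3,3]; o=-R.T@t; d=R.T@np.linalg.solve(c['mtx'],[uv[0],uv[1],1]); return o,d
def onz(c,uv,z):
    o,d=ray(c,uv); return o+d*(z-o[2])/d[2]
E
python3 - <<'E'
from h import *
for n in ('top','scene'):
    c=imaging.camera(n); save(n+'1',c['img']); o,_=ray(c,(0,0)); print(n,o.round(0))
    for t in ('nut','shaft_tip','shade','washer','bulb'):
        try:
            for r in find_in(c,t)[:4]: print(t,round(r['p'],2),np.round(r['rect'],1),onz(c,r['rect'][:2],12).round(0))
        except Exception as e: print(t,e)
s=monitor.read_state();print(s)
E
```

```text
top [ 382.    4. 1140.]
nut 0.67 [357.4 267.5  11.6  14.7] [ 368. -203.   12.]
nut 0.64 [342.9 210.7  18.9  15.2] [ 511. -174.   12.]
nut 0.64 [334.8 284.6   8.4  15.8] [ 328. -145.   12.]
nut 0.62 [381.9 258.9  10.9   5.1] [ 387. -265.   12.]
shaft_tip 0.96 [264.6 192.2  69.2  67.9] [563.  23.  12.]
shaft_tip 0.44 [153.8 257.4  19.6  21.5] [406. 301.  12.]
shade 0.59 [263.4 187.6  65.3  63.8] [575.  26.  12.]
bulb 0.75 [156.2 256.9  21.5  20.9] [407. 295.  12.]
bulb 0.37 [349.3 238.2   9.4  11.1] [ 441. -186.   12.]
scene [1169. -363.  639.]
nut 0.7 [193.6 244.9   7.3  11.9] [ 338. -140.   12.]
nut 0.69 [155.2 277.1  16.5  11.9] [ 411. -263.   12.]
nut 0.62 [210.6 291.1  13.   16.7] [ 523. -168.   12.]
nut 0.54 [190.9 275.6  10.9  14.4] [ 450. -188.   12.]
shaft_tip 0.39 [341.5 201.6  11.3  21.6] [368. 327.  12.]
shade 0.85 [293.1 225.7  67.8  63.7] [400. 131.  12.]
bulb 0.51 [340.9 202.5  14.6  27.2] [371. 322.  12.]
{'clock': 0.6, 'joints': array([ 1.24441874e+00,  2.99910723e-01,  1.52102166e+00, -1.53148226e-05,
        1.32071810e+00, -6.66367950e-02]), 'qd': array([ 0.00033447,  0.00078318,  0.00059162,  0.0006401 , -0.00047757,
       -0.00019012]), 'effort': array([ 1.15852731e-04, -5.31485581e+01, -3.52818096e+01,  7.07526435e-02,
        2.14954867e-02,  2.77351245e-05]), 'eef_pos': array([141.27511698, 531.52228246, 224.43052662]), 'eef_rot': array([-3.14153397e+00,  1.09549413e-05,  2.88185565e+00]), 'wrist_force': array([ 0.40629483, -0.15936791,  0.8229856 ]), 'moment': array([-0.01312676, -0.03733507,  0.00388754]), 'finger_force': 0.0, 'finger_gap': 93.83728327232157}
```

```bash
python3 - <<'E'
import cv2,numpy as np
a=cv2.imread('pics/top1.png');b=cv2.imread('pics/scene1.png')
cv2.imwrite('pics/top_c.png',cv2.resize(a[190:310,290:410],None,fx=5,fy=5,interpolation=cv2.INTER_CUBIC))
cv2.imwrite('pics/sc_c.png',cv2.resize(b[220:320,130:260],None,fx=6,fy=6,interpolation=cv2.INTER_CUBIC))
E
```

```text
(no output)
```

View pics/top1.png

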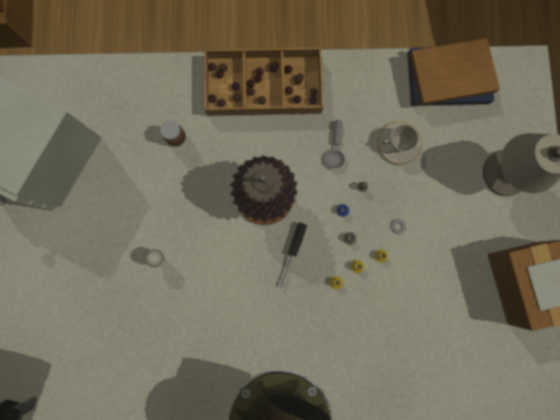

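View pics/top_c.png

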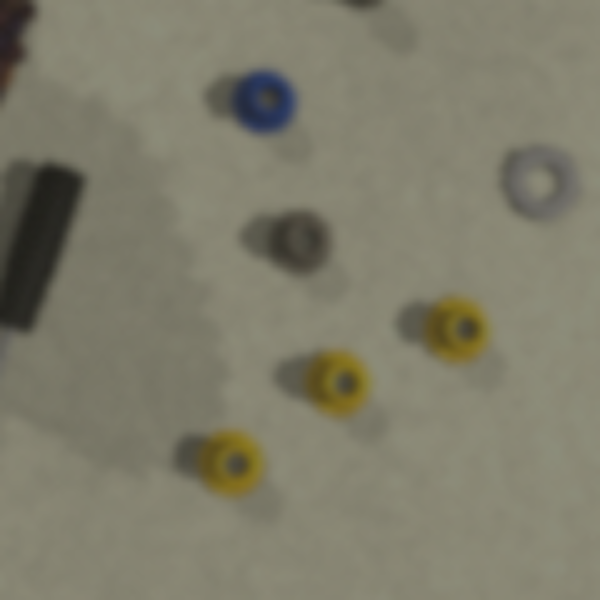

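View pics/sc_c.png

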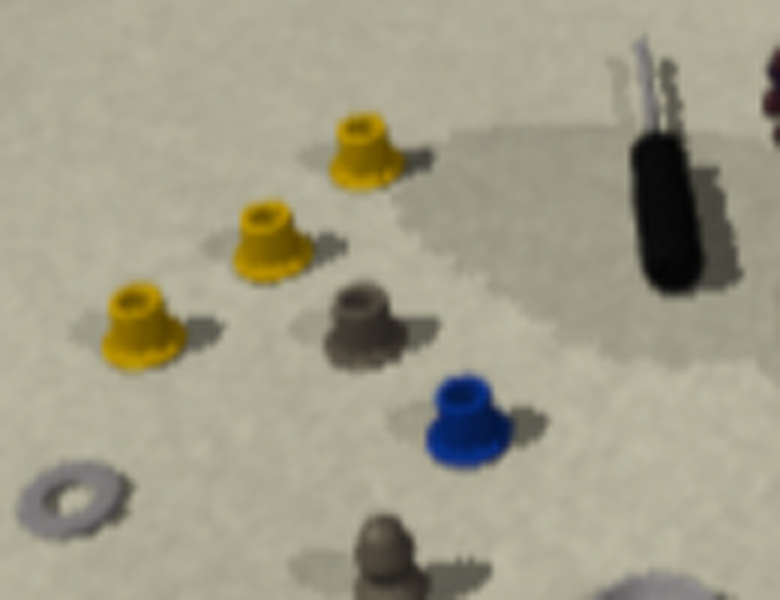

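Candidates (top view): the three yellow ones (336,283), (357,267), (382,256) and the blue one (343,210) are decoys, the washer (398,226) is flat, and the finial (363,186) has no bore. The grey-nickel flanged ring with an open bore at (350,238) top / (190,274) scene is the push nut, confirmed in the crops.

```bash
cat >> h.py <<'E'
def tri(obs):
    A=np.zeros((3,3));b=np.zeros(3)
    for c,uv in obs:
        o,d=ray(c,uv);d=d/np.linalg.norm(d);P=np.eye(3)-np.outer(d,d);A+=P;b+=P@o
    x=np.linalg.solve(A,b); return x,[ (proj(c,x)-uv).round(1) for c,uv in obs]
E
python3 - <<'E'
from h import *
t=imaging.camera('top');s=imaging.camera('scene');w=imaging.camera('wrist')
print('nut',tri([(t,(350,238.4)),(s,(190.3,274.2))]))
a=cv2.resize(t['img'][155:225,230:300],(560,560),interpolation=cv2.INTER_CUBIC)
b=cv2.resize(s['img'][150:270,240:340],(500,600),interpolation=cv2.INTER_CUBIC)[:560]
save('lamp',np.hstack([a,b])[:, :1060]) if 0 else save('lamp',cv2.resize(np.hstack([a,b]),(800,423)))
e=monitor.read_state()
R=cv2.Rodrigues(np.zeros(3))[0]
o,d=ray(w,(280,210));print('wristcam',o-e['eef_pos'],d, w['mtx'][0,0])
E
```

```text
nut (array([ 440.88238887, -187.65842095,    9.48075623]), [array([-0.4, -0.1]), array([-0.4,  0. ])])
wristcam [-62.58483108  16.36107117 159.04314666] [ 0.22473631 -0.0548177  -0.97290216] 310.44665558112683
```

View pics/lamp.png

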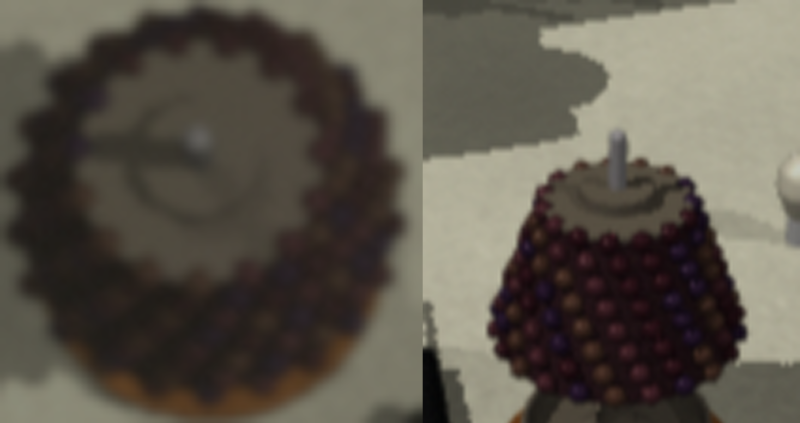

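The shaft tip shows in the lamp crop at about (262.6,177.7) top and (291.5,184.7) scene. I'm moving over the nut with the fingers closing along world y.

Request:
arm_command(
  steps=[
    [0.6,-40,-52,0,-5],
    [0.6,-80,-104,0,-10],
    [0.6,-120,-156,0,-15],
    [0.6,-160,-208,0,-15],
    [0.6,-200,-260,0,-15],
    [0.6,-240,-312,0,-15],
    [0.6,-280,-364,0,-15],
    [0.6,-320,-416,0,-15],
    [0.6,-360,-468,0,-15],
    [0.6,-400,-520,0,-15],
    [0.6,-440,-572,0,-15],
    [0.6,-474,-618,30,-15],
    [0.6,-474,-618,60,-15],
    [0.6,-474,-618,90,-15],
    [0.6,-474,-618,110,-15],
    [0.6,-474,-618,110,-15],
    [0.6,-474,-618,110,-15],
    [0.6,-474,-618,110,-15],
  ],
  force=40,
)

```text
clock: 3.0
eef_pos: [441.0, -187.6, 115.5]
eef_rot: [-3.141, 0.001, -3.139]
wrist_force: [0.8, -0.3, 0.2]
finger_gap: 56.6
finger_force: 0.0
```

```bash
python3 - <<'E'
from h import *
t=imaging.camera('top');s=imaging.camera('scene');w=imaging.camera('wrist')
print('tip',tri([(t,(262.4,177.6)),(s,(291.5,184.7))]))
e=monitor.read_state();print(e['clock'],e['eef_pos'],e['eef_rot'])
r=trace(w,'nut')
for k in r[:5]: print(round(k['p'],2),np.round(k['rect'],1),onz(w,k['rect'][:2],12).round(1))
im=w['img'].copy()
for p in [(441,-188,0),(441,-188,24)]: cv2.circle(im,tuple(int(v) for v in proj(w,p)),3,(255,0,0),1)
np.savez('w1.npz',img=w['img'],mtx=w['mtx'],view=w['view'])
save('w1',im)
E
```

```text
tip (array([556.03891028,  24.03603589, 244.79624546]), [array([-0.6, -0.3]), array([-0.6,  0.1])])
3.15 [ 440.82815243 -187.5446936   114.99029628] [-3.14115364e+00  8.41993583e-04 -3.13948215e+00]
0.79 [191.6 164.2  35.1  42.3] [ 399.3 -261.    12. ]
0.74 [277.3 212.4  41.4  37.2] [ 440.8 -189.    12. ]
0.67 [258.4 128.7  42.7  45. ] [ 370.3 -204.6   12. ]
0.57 [292.1 279.4  34.1  23.1] [ 503.9 -175.4   12. ]
```

View pics/w1.png

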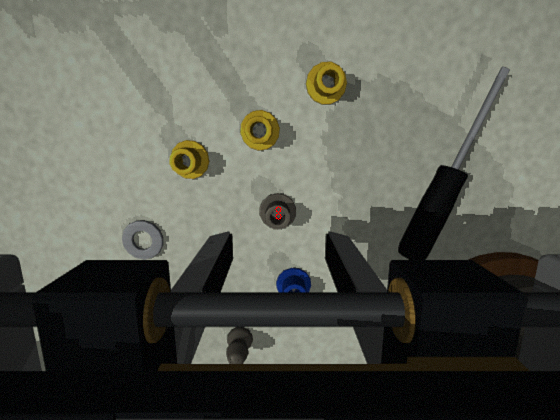

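The wrist view shows the grey nut at (277,212), between the fingertips, with the flange down and the bore open. I'm descending and gripping.

Request:
arm_command(
  steps=[
    [0.6,0,-1,20,0],
    [0.6,0,-1,40,0],
    [0.6,0,-1,60,0],
    [0.6,0,-1,75,0],
    [0.6,0,-1,85,0],
    [0.6,0,-1,89,0],
    [0.6,0,-1,89,0],
    [0.6,0,-1,89,0],
    [0.4,0,-1,89,0],
    [0.3,0,-1,89,0],
    [0.25,0,-1,89,0],
    [0.2,0,-1,89,0],
    [0.15,0,-1,89,0],
    [0.1,0,-1,89,0],
    [0.1,0,-1,89,0],
    [0.1,0,-1,89,0],
  ],
  force=40,
)

```text
clock: 5.2
eef_pos: [440.7, -188.5, 25.5]
eef_rot: [-3.142, 0.0, -3.14]
wrist_force: [-0.6, 0.3, 1.5]
finger_gap: 21.0
finger_force: 40.0
```

Request:
arm_command(
  steps=[
    [0.1,0,0,-15,0],
    [0.1,0,0,-50,0],
    [0.1,0,0,-100,0],
    [0.1,0,0,-150,0],
    [0.1,0,0,-200,0],
    [0.1,0,0,-250,0],
    [0.1,0,0,-275,0],
    [0.1,0,0,-275,0],
    [0.1,-30,44,-275,0],
    [0.1,-60,88,-275,0],
    [0.1,-90,132,-275,0],
    [0.1,-120,176,-275,0],
    [0.1,-138,202,-275,0],
    [0.1,-145,212,-275,0],
    [0.1,-145,212,-275,0],
    [0.1,-145,212,-275,0],
    [0.1,-145,212,-275,0],
    [0.1,-145,212,-275,0],
  ],
)

```text
clock: 7.45
eef_pos: [585.0, 23.2, 300.7]
eef_rot: [-3.142, 0.0, -3.14]
wrist_force: [0.2, -0.2, -0.9]
finger_gap: 21.2
finger_force: 40.0
```

```bash
python3 - <<'E'
from h import *
t=imaging.camera('top');s=imaging.camera('scene');w=imaging.camera('wrist')
e=monitor.read_state();print(e['clock'],e['eef_pos'],e['eef_rot'],e['finger_gap'],e['wrist_force'])
p=e['eef_pos']
for n,c in zip('tsw',(t,s,w)):
    print(n,'pred nut top',proj(c,p+[0,0,-1]).round(1),'pred tip',proj(c,(556,24,244.8)).round(1))
    np.savez(n+'2.npz',**{k:c[k] for k in('img','mtx','view')})
    for q in ('nut','shaft_tip'):
        for k in find_in(c,q)[:3]: print(n,q,round(k['p'],2),np.round(k['rect'],1))
W=cv2.resize(w['img'][150:330,180:380],(500,450),interpolation=cv2.INTER_CUBIC)
a,b=proj(t,(570,24,260)).astype(int);T=cv2.resize(t['img'][b-25:b+25,a-30:a+30],(300,250),interpolation=cv2.INTER_CUBIC)
print('T origin',a-30,b-25)
a,b=proj(s,(570,24,260)).astype(int);S=cv2.resize(s['img'][b-25:b+25,a-30:a+30],(300,250),interpolation=cv2.INTER_CUBIC)
print('S origin',a-30,b-25)
save('m2',np.hstack([cv2.copyMakeBorder(W,0,50,0,0,cv2.BORDER_CONSTANT),np.vstack([T,S])]))
E
```

```text
7.6 [585.13499329  23.61877258 300.52099762] [ 3.14158081e+00  8.68608144e-05 -3.13985261e+00] 20.694263206528806 [ 0.13833211 -0.3915119  -0.36483721]
t pred nut top [261.  156.8] pred tip [261.8 177.3]
t nut 0.68 [341.8 211.6  13.   12.3]
t nut 0.5 [358.2 266.9  11.8  12.7]
t nut 0.5 [336.4 283.9   6.1  15.9]
t shaft_tip 0.56 [363.9 185.9   9.2   9.9]
t shaft_tip 0.24 [399.6 226.7  14.5  18.2]
s pred nut top [298.7 166.2] pred tip [290.8 184.8]
s nut 0.67 [298.8 174.4  16.1  18.8]
s nut 0.63 [176.4 260.7  13.3  16.6]
s nut 0.56 [208.4 290.2  10.1  16.9]
s shaft_tip 0.74 [291.2 241.3  71.3 109.4]
w pred nut top [279.4 257.3] pred tip [279.8 188.5]
w nut 0.93 [139.8 132.7  25.   21.7]
w nut 0.83 [107.   19.1  28.1  29.2]
w nut 0.79 [63.2 42.1 26.5 27.7]
w shaft_tip 0.57 [278.8 164.8 140.7 136.1]
T origin 231 143
S origin 264 155
```

View pics/m2.png

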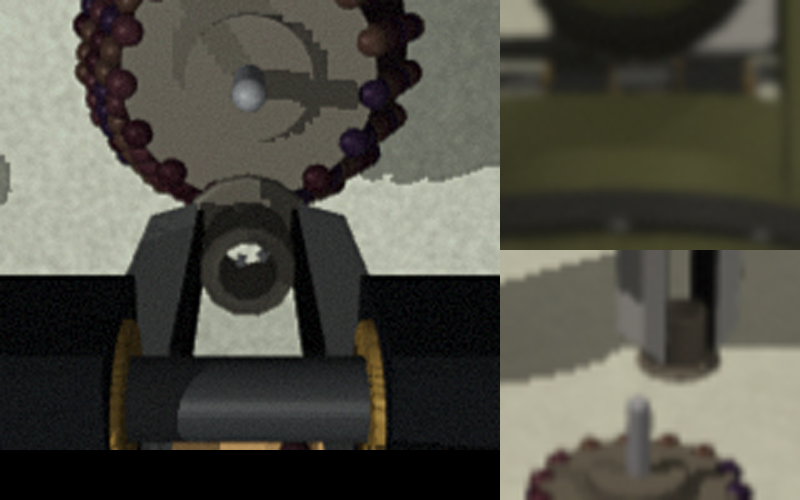

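```bash
python3 - <<'E'
from h import *
w,t,s=[dict(np.load(n+'2.npz')) for n in 'wts']
g=w['img'].astype(int).sum(2)//3
print(g[178:198:1,268:294])
b=w['img'][...,2].astype(int)-w['img'][...,0].astype(int)
m=(b>-2)[170:200,265:295].astype(np.uint8)
n,l,st,ce=cv2.connectedComponentsWithStats(m)
print(st[:6],(ce[:6]+[265,170]).round(2))
for z in (237,240,243): print(z,onz(w,(279.4,187.2),z).round(1))
print(tri([(w,(279.4,187.2)),(s,(291.6,185.8))]), tri([(t,(262.4,177.6)),(w,(279.4,187.2)),(s,(291.6,185.5))]))
E
```

```text
[[ 89  76  78  84  80  76  77  74  70  65  64  51  39  44  41  43  46  55
   55  49  53  52  48  50  52  55]
 [ 90  84  83  87  78  68  78  74  68  63  59  52  46  42  36  38  35  45
   53  52  52  51  49  56  52  51]
 [ 91  90  90  88  87  80  78  74  70  61  61  47  45  39  40  42  39  45
   50  53  50  54  51  52  54  48]
 [ 91  91  89  90  93  81  74  74  74  70  71  64  58  50  45  38  39  43
   51  54  53  53  54  56  56  55]
 [ 88  87  90  89  90  78  71  82  92  97  95  97  85  73  61  45  38  39
   52  56  51  55  53  51  52  48]
 [ 90  94  88  92  89  81  84 103 109 113 109 107  98  88  79  61  48  39
   51  55  51  49  55  53  53  52]
 [ 92  89  88  90  85  84 105 119 120 118 117 116 109 102  89  76  58  45
   50  51  51  52  54  53  53  52]
 [ 92  88  91  91  85  98 116 123 129 129 124 126 116 108  97  83  63  56
   46  51  53  54  51  50  53  53]
 [ 90  87  88  87  89 109 121 131 136 142 137 134 128 119 106  89  76  60
   47  51  55  54  53  55  52  52]
 [ 91  91  88  89  88 115 132 133 154 152 150 141 127 121 109  96  80  69
   50  52  51  54  56  48  54  52]
 [ 92  91 
[... 743 characters left out ...]
  89  92]
 [ 88  92  88  86  89  90  88  89  88  88  88  85  89  86  86  87  89  91
   89  87  90  91  85  90  88  89]
 [ 85  91  90  85  91  91  92  90  90  89  89  87  89  91  90  89  91  89
   88  84  91  86  88  86  86  91]
 [ 90  91  89  90  92  88  91  90  89  91  88  90  91  88  84  86  87  88
   85  90  89  90  89  91  88  88]]
[[  0   0  30  30 701]
 [  8   6  13  19 199]] [[279.64 184.33]
 [279.02 185.09]]
237 [556.3  23.7 237. ]
240 [555.8  23.7 240. ]
243 [555.3  23.7 243. ]
(array([556.03397916,  24.632663  , 242.09363678]), [array([1.3, 0.8]), array([-0.5,  0. ])]) (array([555.96361229,  24.0130656 , 242.86234476]), [array([-0.6, -0.1]), array([0.4, 0.8]), array([-0.8,  0.1])])
```

Request:
arm_command(
  steps=[
    [0.1,10,0.4,0,0],
    [0.1,20,0.4,0,0],
    [0.1,27,0.4,0,0],
    [0.1,29,0.4,0,0],
    [0.1,29,0.4,5,0],
    [0.1,29,0.4,10,0],
    [0.1,29,0.4,15,0],
    [0.1,29,0.4,18,0],
    [0.1,29,0.4,20,0],
    [0.1,29,0.4,20,0],
    [0.1,29,0.4,20,0],
    [0.1,29,0.4,20,0],
  ],
  force=60,
)

```text
clock: 9.4
eef_pos: [556.2, 24.1, 280.6]
eef_rot: [-3.142, 0.0, -3.14]
wrist_force: [0.1, 1.0, 0.5]
finger_gap: 21.0
finger_force: 60.0
```

```bash
python3 - <<'E'
from h import *
s=imaging.camera('scene');w=imaging.camera('wrist')
e=monitor.read_state();print(e['clock'],e['eef_pos'],e['wrist_force'],e['finger_gap'],proj(w,e['eef_pos']-[0,0,1]))
W=cv2.resize(w['img'][210:300,230:330],(500,450),interpolation=cv2.INTER_CUBIC)
S=cv2.resize(s['img'][150:210,270:310],(300,450),interpolation=cv2.INTER_CUBIC)
save('m3',np.hstack([W,S]))
E
```

```text
9.5 [556.22305468  24.15340679 280.54178732] [ 0.41861079  0.15263494 -0.09716432] 20.780200950845853 [279.19003733 257.26909116]
```

View pics/m3.png

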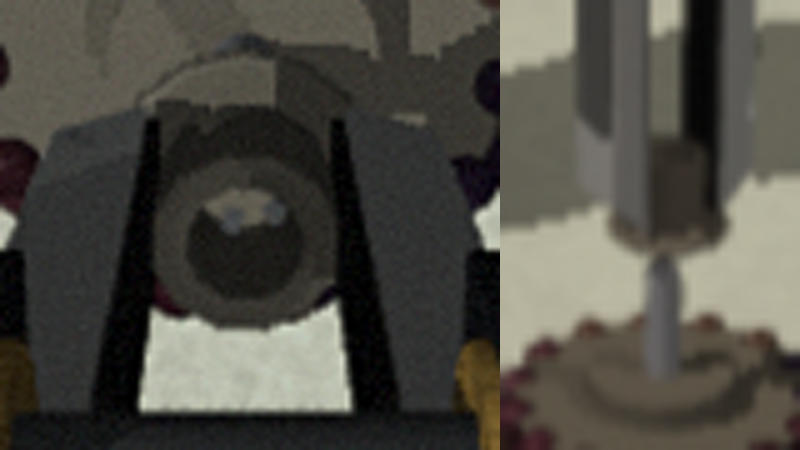

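```bash
python3 - <<'E'
from h import *
acc=0
for i in range(6):
    s=imaging.camera('scene'); acc=acc+s['img'].astype(float).sum(2)/18
np.set_printoptions(linewidth=200)
print('cols',np.arange(281,302))
for r in range(176,200,1): print(r,acc[r,281:302].astype(int))
e=monitor.read_state()['eef_pos']
print('cam right',s['view'][0,:3]); print(proj(s,e-[0,0,23.5]),proj(s,e-[0,0,45]),proj(s,e-[0,0,12]))
print(proj(s,(556.1,23.8,235)))
E
```

```text
cols [281 282 283 284 285 286 287 288 289 290 291 292 293 294 295 296 297 298 299 300 301]
176 [ 97 105 112 113  96  89  88  86  69  44  42  44  46  46  46  43  24  23  73 113 156]
177 [105 132 137 126  93  87  88  87  72  45  42  44  46  47  46  44  30  28  75 142 171]
178 [137 167 168 132  85  79  86  87  73  45  43  45  46  47  46  44  38  37  66 142 171]
179 [168 172 168 117  77  68  75  85  73  46  43  44  46  47  46  46  43  44  56 112 167]
180 [173 173 170 126  81  71  65  82  71  46  44  46  47  47  51  58  48  46  62 120 167]
181 [175 175 173 144  93  81  75  81  72  50  51  60  61  61  66  75  59  54  87 145 171]
182 [176 176 176 169 132 103  88  82  84  70  67  77  80  80  77  78  84  86 133 167 173]
183 [175 175 176 175 169 143 130 109 108  93  70  69  87  94 100 116 131 138 168 174 174]
184 [175 175 175 175 175 173 171 154 138  92  60  60 102 133 148 167 171 171 174 175 176]
185 [174 175 174 175 175 175 175 171 138  79  68  71 108 164 173 175 174 173 173 174 175]
186 [174 175 175 176 175 175 175 170 126  88  74  75  95 160 175 175 174 174 173 172 173]
187 [173 174 176 17
[... 505 characters left out ...]
79 116 165 169]
193 [ 71  62  78 110 114 102  81  77  89  98  92  80  77  88  82  74  60  59  77 138 149]
194 [ 72  62  64  77  84  83  80  82  92  98  92  80  76  80  80  77  71  71  79  90 100]
195 [78 76 78 80 81 81 81 83 93 99 93 80 75 80 81 80 79 79 80 81 81]
196 [81 79 77 77 77 77 80 82 93 99 93 80 75 79 79 70 68 68 68 73 80]
197 [80 76 72 71 72 72 76 79 91 98 92 80 74 69 66 50 47 48 50 59 73]
198 [77 75 75 75 75 71 71 73 87 98 92 79 72 52 48 46 47 59 61 62 65]
199 [71 79 80 80 80 75 75 76 84 95 90 80 75 63 61 61 63 77 79 77 62]
cam right [ 0.50001012  0.86581138 -0.01898771]
[290.96559479 179.6250869 ] [290.91787885 188.73051307] [290.99167355 174.64859127]
[290.75742266 188.93557732]
```

The nut sits about 1 mm to the right of the shaft in the scene view. I'm correcting that, then starting it slowly.

Request:
arm_command(
  steps=[
    [0.1,0.6,-0.6,0,0],
    [0.1,0.6,-0.6,2,0],
    [0.1,0.6,-0.6,4,0],
    [0.1,0.6,-0.6,6,0],
    [0.1,0.6,-0.6,7,0],
    [0.1,0.6,-0.6,8,0],
    [0.1,0.6,-0.6,9,0],
    [0.1,0.6,-0.6,10,0],
    [0.1,0.6,-0.6,11,0],
    [0.1,0.6,-0.6,12,0],
    [0.1,0.6,-0.6,13,0],
    [0.1,0.6,-0.6,14,0],
    [0.1,0.6,-0.6,15,0],
  ],
)

```text
clock: 11.42
eef_pos: [555.3, 23.7, 265.8]
eef_rot: [3.141, -0.0, -3.139]
wrist_force: [-6.5, 2.2, 7.0]
finger_gap: 20.6
finger_force: 60.0
```

Request:
arm_command(
  steps=[
    [0.1,0.3,0.1,0,0],
    [0.1,0.6,0.2,0,0],
    [0.1,0.6,0.2,0,0],
    [0.1,0.6,0.2,0,0],
  ],
)

```text
clock: 11.92
eef_pos: [555.0, 23.8, 265.4]
eef_rot: [3.142, -0.0, -3.14]
wrist_force: [-4.9, 1.5, 3.0]
finger_gap: 20.5
finger_force: 60.0
```

```bash
python3 - <<'E'
from h import *
for i in range(3):
    imaging.camera('scene'); e=monitor.read_state(); print(e['eef_pos'],e['wrist_force'],e['moment'])
E
```

```text
[554.94720222  23.7999675  265.44329176] [-4.13664328  1.27121238  2.83618578] [ 0.36333961  0.81777561 -0.05175697]
[554.9480016   23.80080261 265.44752132] [-3.6805624   1.65354493  3.94574466] [ 0.33423482  0.84696355 -0.01319359]
[554.9723022   23.78369381 265.44927723] [-4.59340563  1.6678201   3.14969565] [0.3601713  0.85445655 0.05648226]
```

Request:
arm_command(
  steps=[
    [0.1,0.3,0.1,0,0],
    [0.1,0.6,0.2,0,0],
    [0.1,0.9,0.3,0,0],
    [0.1,0.9,0.3,1,0],
    [0.1,0.9,0.3,2,0],
    [0.1,0.9,0.3,3,0],
    [0.1,0.9,0.3,3,0],
  ],
)

```text
clock: 12.95
eef_pos: [554.4, 23.9, 262.9]
eef_rot: [-3.141, 0.001, -3.14]
wrist_force: [0.9, -1.0, 3.8]
finger_gap: 20.6
finger_force: 60.0
```

```bash
cat > st.py <<'E'
from h import *
for i in range(3):
    imaging.camera('scene'); e=monitor.read_state(); print(e['clock'],e['eef_pos'].round(2),e['eef_rot'].round(4),e['wrist_force'].round(1),e['moment'].round(2),round(e['finger_gap'],1))
E
python3 st.py
```

```text
13.0 [554.42  23.91 262.86] [-3.1414e+00  1.4000e-03 -3.1397e+00] [ 1.8 -1.2  5.1] [-0.11 -0.34 -0.  ] 20.5
13.05 [554.41  23.89 262.81] [-3.1413e+00  1.2000e-03 -3.1397e+00] [ 1.1 -0.4  4.8] [-0.07 -0.42 -0.04] 20.8
13.1 [554.42  23.9  262.86] [-3.1414e+00  1.3000e-03 -3.1397e+00] [ 2.1 -1.3  4.6] [-0.09 -0.41 -0.05] 20.4
```

Request:
arm_command(
  steps=[
    [0.1,-0.2,0.1,1,0],
    [0.1,-0.2,0.1,2,0],
    [0.1,-0.2,0.1,3,0],
    [0.1,-0.2,0.1,4,0],
    [0.1,-0.2,0.1,5,0],
    [0.1,-0.2,0.1,6,0],
    [0.1,-0.2,0.1,7,0],
    [0.1,-0.2,0.1,8,0],
    [0.1,-0.2,0.1,9,0],
    [0.1,-0.2,0.1,10,0],
    [0.1,-0.2,0.1,11,0],
    [0.1,-0.2,0.1,12,0],
    [0.1,-0.2,0.1,13,0],
    [0.1,-0.2,0.1,14,0],
    [0.1,-0.2,0.1,15,0],
    [0.1,-0.2,0.1,16,0],
  ],
)

```text
clock: 15.1
eef_pos: [554.5, 24.0, 246.9]
eef_rot: [-3.141, 0.001, -3.14]
wrist_force: [0.5, -1.2, 6.3]
finger_gap: 20.9
finger_force: 60.0
```

```bash
python3 st.py; python3 - <<'E'
from h import *
s=imaging.camera('scene');w=imaging.camera('wrist')
W=cv2.resize(w['img'][190:290,230:330],(400,400),interpolation=cv2.INTER_CUBIC)
S=cv2.resize(s['img'][150:210,262:322],(400,400),interpolation=cv2.INTER_CUBIC)
save('m4',np.hstack([W,S]))
E
```

```text
15.15 [554.47  23.92 246.72] [-3.1412e+00  8.0000e-04 -3.1397e+00] [ 2.3 -1.   3.4] [-0.2  -0.23 -0.  ] 20.8
15.2 [554.47  23.94 246.64] [-3.1412e+00  7.0000e-04 -3.1397e+00] [ 0.6 -1.3  3.9] [-0.24 -0.32 -0.03] 20.3
15.25 [554.45  23.92 246.6 ] [-3.1412e+00  6.0000e-04 -3.1398e+00] [ 2.  -1.7  4.3] [-0.29 -0.3  -0.04] 20.5
```

View pics/m4.png

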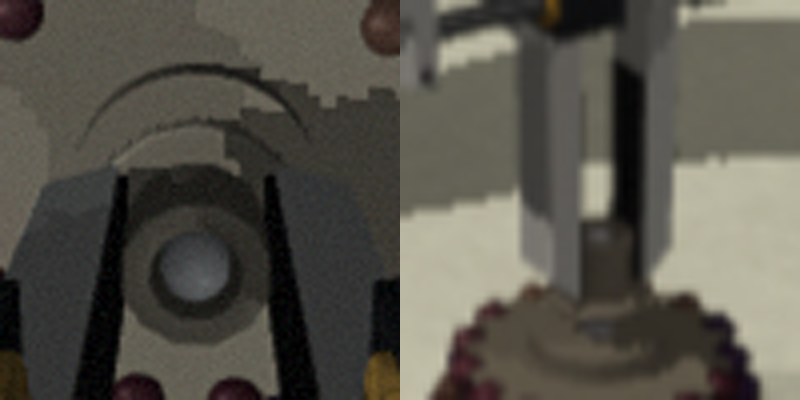

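The shaft is through the bore, with the nut square and about 12 mm to go. I'm continuing slowly.

Request:
arm_command(
  steps=[
    [0.1,-0.1,0.1,1,0],
    [0.1,-0.2,0.2,2,0],
    [0.1,-0.2,0.2,3,0],
    [0.1,-0.2,0.2,4,0],
    [0.1,-0.2,0.2,5,0],
    [0.1,-0.2,0.2,6,0],
    [0.1,-0.2,0.2,6.5,0],
    [0.1,-0.2,0.2,7,0],
    [0.1,-0.2,0.2,7.5,0],
    [0.1,-0.2,0.2,8,0],
  ],
)

```text
clock: 16.6
eef_pos: [554.5, 24.0, 238.8]
eef_rot: [-3.141, 0.0, -3.14]
wrist_force: [-0.9, -3.8, 7.0]
finger_gap: 20.9
finger_force: 60.0
```

Request:
arm_command(
  steps=[
    [0.1,0,0,0.3,0],
    [0.1,0,0,0.6,0],
    [0.1,0,0,0.9,0],
    [0.1,0,0,1.2,0],
    [0.1,0,0,1.5,0],
  ],
)

```text
clock: 17.23
eef_pos: [554.5, 24.0, 237.3]
eef_rot: [-3.141, 0.0, -3.14]
wrist_force: [-0.6, -3.9, 8.0]
finger_gap: 20.9
finger_force: 60.0
```

Request:
arm_command(
  steps=[
    [0.1,0,-0.2,0.2,0],
    [0.1,0,-0.4,0.4,0],
    [0.1,0,-0.5,0.6,0],
    [0.1,0,-0.5,0.8,0],
    [0.1,0,-0.5,1.0,0],
  ],
)

```text
clock: 17.85
eef_pos: [554.5, 23.9, 236.3]
eef_rot: [3.141, 0.0, -3.139]
wrist_force: [-0.4, -0.8, 7.1]
finger_gap: 20.9
finger_force: 60.0
```

Request:
arm_command(
  steps=[
    [0.1,0,0,0.2,0],
    [0.1,0,0,0.4,0],
    [0.1,0,0,0.6,0],
    [0.1,0,0,0.8,0],
  ],
)

```text
clock: 18.35
eef_pos: [554.5, 23.9, 235.5]
eef_rot: [3.142, 0.0, -3.14]
wrist_force: [-0.7, -1.5, 7.2]
finger_gap: 20.6
finger_force: 60.0
```

Request:
arm_command(
  steps=[
    [0.1,0,0,0.2,0],
    [0.1,0,0,0.4,0],
    [0.1,0,0,0.6,0],
    [0.1,0,0,0.8,0],
  ],
)

```text
clock: 18.85
eef_pos: [554.5, 23.9, 234.9]
eef_rot: [3.142, 0.001, -3.14]
wrist_force: [0.1, -0.9, 7.3]
finger_gap: 20.8
finger_force: 60.0
```

Request:
arm_command(
  steps=[
    [0.1,0,0,0.2,0],
    [0.1,0,0,0.4,0],
    [0.1,0,0,0.6,0],
    [0.1,0,0,0.8,0],
  ],
)

```text
clock: 19.35
eef_pos: [554.6, 23.9, 234.2]
eef_rot: [3.142, 0.001, -3.14]
wrist_force: [-1.6, -0.3, 10.5]
finger_gap: 21.0
finger_force: 60.0
```

Request:
arm_command(
  steps=[
    [0.1,0,0,0.1,0],
    [0.1,0,0,0.2,0],
    [0.1,0,0,0.3,0],
    [0.1,0,0,0.4,0],
  ],
)

```text
clock: 19.85
eef_pos: [554.6, 23.9, 233.9]
eef_rot: [3.142, 0.001, -3.14]
wrist_force: [-0.9, -0.4, 11.0]
finger_gap: 20.6
finger_force: 60.0
```

Request:
arm_command(
  steps=[
    [0.1,0,0,0.1,0],
    [0.1,0,0,0.2,0],
    [0.1,0,0,0.3,0],
    [0.1,0,0,0.3,0],
  ],
)

```text
clock: 20.35
eef_pos: [554.6, 23.9, 233.6]
eef_rot: [3.141, 0.001, -3.14]
wrist_force: [-1.4, -0.5, 11.3]
finger_gap: 20.4
finger_force: 60.0
```

Request:
arm_command(
  steps=[
    [0.1,0,0,0.1,0],
    [0.1,0,0,0.2,0],
    [0.1,0,0,0.3,0],
    [0.1,0,0,0.4,0],
  ],
)

```text
clock: 20.85
eef_pos: [554.6, 23.9, 233.4]
eef_rot: [3.142, 0.001, -3.14]
wrist_force: [-3.3, -0.3, 12.4]
finger_gap: 20.8
finger_force: 60.0
```

```bash
python3 st.py
```

```text
20.9 [554.56  23.92 233.43] [ 3.1415e+00  1.0000e-03 -3.1395e+00] [-1.7 -1.1 12.6] [-0.1   0.5  -0.02] 20.8
20.95 [554.57  23.89 233.44] [ 3.1415e+00  1.0000e-03 -3.1395e+00] [-2.5 -0.8 12.7] [-0.06  0.48  0.05] 20.8
21.0 [554.58  23.9  233.47] [ 3.1416e+00  1.1000e-03 -3.1395e+00] [-3.2 -0.3 11.9] [-0.14  0.51 -0.07] 21.0
```

Request:
arm_command(
  steps=[
    [0.1,0.1,0,0.1,0],
    [0.1,0.2,0,0.2,0],
    [0.1,0.3,0,0.3,0],
    [0.1,0.3,0,0.3,0],
  ],
)

```text
clock: 21.5
eef_pos: [554.5, 23.9, 233.4]
eef_rot: [3.142, 0.002, -3.14]
wrist_force: [-1.5, 0.3, 13.1]
finger_gap: 20.9
finger_force: 60.0
```

```bash
python3 st.py
```

```text
21.55 [554.53  23.87 233.46] [ 3.1415e+00  2.0000e-03 -3.1395e+00] [-1.6  0.  13.1] [-0.11  0.22 -0.02] 20.5
21.6 [554.52  23.9  233.45] [ 3.1415e+00  2.0000e-03 -3.1395e+00] [-0.7 -0.6 13.1] [-0.06  0.18  0.02] 20.5
21.65 [554.54  23.91 233.43] [ 3.1415e+00  2.0000e-03 -3.1395e+00] [-1.1 -0.3 13.1] [-0.09  0.2   0.02] 20.6
```

Request:
arm_command(
  steps=[
    [0.1,0.1,0,0.1,0],
    [0.1,0.2,0,0.2,0],
    [0.1,0.2,0,0.3,0],
    [0.1,0.2,0,0.4,0],
    [0.1,0.2,0,0.4,0],
  ],
)

```text
clock: 22.28
eef_pos: [554.5, 23.9, 233.4]
eef_rot: [3.142, 0.003, -3.14]
wrist_force: [-0.7, -1.0, 16.4]
finger_gap: 21.0
finger_force: 60.0
```

```bash
python3 st.py
```

```text
22.325 [554.52  23.89 233.41] [ 3.1416e+00  2.8000e-03 -3.1395e+00] [-1.   0.2 16.6] [-0.1   0.15 -0.05] 20.6
22.375 [554.52  23.9  233.42] [ 3.1416e+00  2.9000e-03 -3.1396e+00] [-1.8 -0.3 15.1] [-0.07  0.15  0.  ] 21.2
22.425 [554.52  23.9  233.41] [ 3.1416e+00  2.8000e-03 -3.1395e+00] [-1.6 -0.6 15. ] [-0.11  0.23  0.02] 20.4
```

The nut is firmly home against the stop at about 15 to 16 N. I'm releasing it and retreating straight up.

Request:
arm_command(
  steps=[
    [0.25,0,0,-0.3,0],
    [0.3,0,0,-0.3,0],
    [0.4,0,0,-0.5,0],
    [0.5,0,0,-0.5,0],
    [0.6,0,0,-0.5,0],
    [0.6,0,0,-0.5,0],
    [0.6,0,0,-1,0],
    [0.6,0,0,-5,0],
    [0.6,0,0,-15,0],
    [0.6,0,0,-30,0],
    [0.6,0,0,-50,0],
    [0.6,0,0,-75,0],
    [0.6,0,0,-100,0],
    [0.6,0,0,-100,0],
    [0.6,0,0,-100,0],
  ],
)

```text
clock: 24.3
eef_pos: [553.8, 23.8, 331.0]
eef_rot: [-3.142, -0.001, -3.14]
wrist_force: [-0.0, 0.5, 0.1]
finger_gap: 56.2
finger_force: 0.0
```

```bash
python3 st.py; python3 - <<'E'
from h import *
s=imaging.camera('scene');w=imaging.camera('wrist')
a,b=proj(w,(554.5,24,230)).astype(int); b=max(b,60)
W=cv2.resize(w['img'][b-60:b+60,a-60:a+60],(400,400),interpolation=cv2.INTER_CUBIC)
S=cv2.resize(s['img'][150:230,250:330],(400,400),interpolation=cv2.INTER_CUBIC)
save('m5',np.hstack([W,S]))
E
```

```text
24.35 [553.76  23.83 330.74] [ 3.1416e+00 -1.5000e-03 -3.1396e+00] [-0.4  0.3  0.4] [ 0.03  0.01 -0.03] 56.3
24.4 [553.77  23.82 330.7 ] [ 3.1415e+00 -1.7000e-03 -3.1396e+00] [0.5 0.3 0.3] [-0.01 -0.04  0.02] 56.3
24.45 [553.82  23.84 330.85] [ 3.1415e+00 -1.5000e-03 -3.1396e+00] [ 0.1 -0.1 -0.5] [-0.01 -0.05 -0.05] 56.2
```

View pics/m5.png

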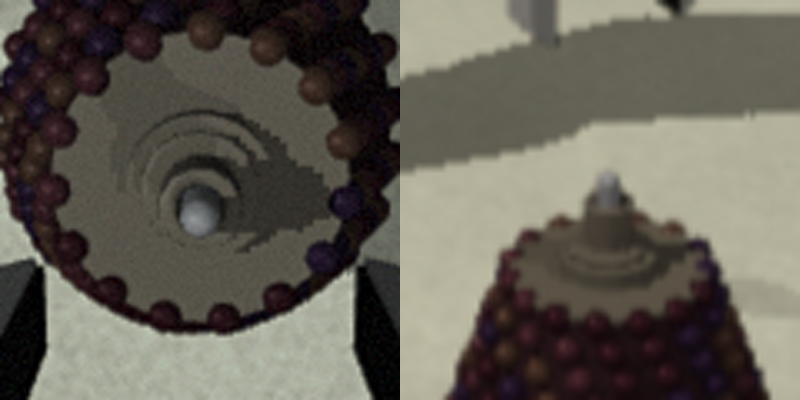

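The nut sits square on the hub with the shaft through its bore, and the robot is clear. The underside is at 208 mm and the tip at about 244 mm, which matches the 36 mm given.

```bash
python3 -c "
from cell import job
print(job.sign_off())"
```

```text
the job is handed in; nothing more can be done
None
```

The push nut is pressed home on the shade's hub: it met the stop at about 15–16 N and stayed seated and square after I let go; the job is handed in at about 24.5 s of the 69 s, and no verdict was returned.

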